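Shut the blue hopper's slide gate

ROBOT

A 7-joint arm with a two-finger parallel gripper is mounted at the origin on a cart in front of the work surface, level with it; the furniture and walls round the work are solid. World frame = base frame: x ahead of the robot, y to its left, z up, the work surface at z = 0. Lengths are in mm, angles in rad, forces in N, time in s.
With the tool pointing down it reaches from about 400 to 850 mm from the base axis. Payload 4.5 kg.
Tool frame: the origin (TCP) lies midway between the tips of the shut fingers; the grasp point (between the pads) lies 19 mm behind it; z points along the fingers, y is the line along which they close (so a half turn about z gives the same grasp; the last joint's range is limited). The gripper opens to 88 mm and grips with 3 to 60 N. Pads are 18 mm wide; open, the fingers measure 123 mm over their backs; the gripper's body (75 mm by 187 mm) begins 45 mm behind the grasp point.
Start: joints at [1.344, 0.689, -0.195, 1.565, 0.157, 0.902, -0.215], TCP at [161.187, -603.881, 238.743] pointing down, gripper open.
Joint ranges: [-3.01, 3.01], [-0.46, 2.08], [-1.47, 1.51], [0.13, 2.56], [-1, 4.14], [0.04, 2.09], [-2.66, 2.66]. Speed limits (rad/s): [2.57, 2.57, 3.14, 3.14, 3.14, 3.14, 3.14].

INTERFACE

Orientations are given as [roll, pitch, yaw] about the fixed x, y, z axes, in that order (R = Rz(yaw) Ry(pitch) Rx(roll)).
In Python, from station import r gives the robot as it stands.
- The arm moves only by the shell command python3 -m handwheel 'ROWS' [FORCE]. ROWS is JSON, a list of rows, each an object with "slide": the shift along the tool's x, y, z in cm, a list of three; "spin": the turn about the tool's z in rad; "jaw": the finger opening in cm, from 0 to 8.81. In form: [{"slide": [dx, dy, dz], "spin": spin, "jaw": jaw}, ...]. A call has 1 to 5 rows; each row is the pose to reach, as a shift and turn from the pose commanded when the call began, along the tool's axes at that moment; what a row does not reach only later rows make up. A row lasts 1/10 s, in which the tool goes at most 50 mm and 8.59 degrees, less where a joint would pass 70% of its speed; a pose out of reach is approached as far as the arm can. A call with a gripper value outside its range is refused whole. The fingers move at their own pace and stop on an object; FORCE is the grip in N (left out, the last holds). Time passes only in rows, so rows that repeat a pose let the fingers close. It gives the time, the measured TCP pose, the force, the opening and the grip force at its end, in the units of the state.
- r.get_state(): the state, without advancing time (a new reading comes with each control period).
- r.grab_frame(name): name is "scene" or "top"; returns the picture (420x560x3 uint8, red, green, blue); there is no depth.
- r.camera_info(name): a dict with "mtx" (3x3 intrinsics, pixels), "dist_coeffs" ([k1, k2, p1, p2, k3] as OpenCV has them; the pictures are not rectified), "position" and "attitude" of the camera in the world. Camera axes: x right, y up, looking along -z (the intrinsics and any distortion apply to the point x, -y, -z); pixel columns grow to the right and rows downward; lengths in mm; the calibration is good to about 2 mm. A picture is of the moment at which its call begins. camera_info takes no time and is no camera call.
- r.close_job(): hands the job in; it is judged then, once.
The state is a dict: "t": time; "qpos": joint angles; "joint_vel": joint speeds; "tau": joint torques, N m; "eef_pos": TCP position; "eef_rot": TCP orientation; "wrist_force": force on the tool from outside, world axes, zero at the start; "wrist_torque": the same for the moment, N m; "finger_gap": finger opening in mm; "grip_force": force on a finger pad.
Only numpy, scipy, OpenCV 4.12 (cv2) and the standard library are available. Lean on these libraries where they do the work, as an engineer would, in place of code of your own. Each camera call takes 0.05 s, during which the arm holds its last target. There are 200 camera calls.

TASK

The blue parts hopper is about to be refilled, but its slide gate still stands open. Push the gate fully shut by its blue paddle until the spring catch pops up behind it, then let go and move clear; leave the orange hopper's gate open as it is.

Things in the scene. Friction and masses are not known exactly. Their poses are not given: they have to be found in the camera images.
- blue_handle (a point): Blue upright paddle on the blue hopper's gate, 34 mm wide, 10 thick, top 90 mm above the bench. Point: middle of its robot-side face, 72 up. x: level, the way to push it shut (away from the robot, up to 17 deg askew); y: along its width; z up. The gate plate under it (top 52 mm up) goes on 20 mm on the robot's side: stay above it. Gate shut, the funnel rim (132 mm up) is 74 mm beyond the paddle.
- blue_gate (a joint): How far the blue hopper's flat steel gate is open, m: 0 = hard against the end stop, 0.070 = wide open; starts at 0.045 to 0.068. It slides straight with about 6 N of friction and stays where it is left. The catch springs up once it is below 0.010; the last 10 mm are free overrun. Hopper: funnel 96 mm wide at the far end of a low stand 277 x 96 mm, fixed to the bench.
- blue_catch (a joint): Brass spring catch, 22 mm wide, in the blue stand's deck, held down by the gate plate while the gate is open: about 0.007 (m) when pressed down, 0 to 0.001 when it has sprung up behind the plate's outer edge and keeps the gate from sliding back. It works by itself; do not touch it.
- orange_gate (a joint): How far the gate of the orange hopper is open, m, as for the blue one; starts at 0.052 to 0.068 and must be left open. This hopper is like the blue one but for its orange funnel and paddle, and stands about 0.2 m or more to the left or right of it; the two may change places.

How it is judged (in metres and radians):
At the end, for the whole second after the job is handed in: The blue gate is within 12 mm of its end stop with its spring catch sprung up behind it (within 3 mm of fully up), and the orange gate is still at least 40 mm open (value of joint blue_gate below 0.012 m and value of joint blue_catch below 0.003 m and value of joint orange_gate above 0.04 m); the robot touches nothing.
It fails at once if the orange hopper's gate is pushed in to less than 40 mm open (value of joint orange_gate below 0.04 m).
It also fails if it takes over 26 s, if anything falls off the work surface, if the arm or the gripper's body presses on something with over 40 N, if the wrist force passes 120 N, or if a joint passes its speed limit or range.

## Working session

There is one attempt and no reset: what is moved stays moved. The work goes in short steps, Python scripts to look and compute and a shell command to move; the robot and the scene stay as the last step left them, time stands still between calls to the robot, and variables do not carry over. Pictures are saved under pics/ and viewed, at most 10 in all, crops included, and the job is handed in when it is done.

```bash
mkdir -p pics
python3 - <<'E'
from station import r
import cv2
for n in("scene","top"):
    cv2.imwrite(f"pics/{n}1.png",cv2.cvtColor(r.grab_frame(n),cv2.COLOR_RGB2BGR)); print(r.camera_info(n))
s=r.get_state(); print(s)
E
```

```text
{'mtx': array([[512.05689995,   0.        , 273.10099791],
       [  0.        , 512.05689995, 209.27698984],
       [  0.        ,   0.        ,   1.        ]]), 'dist_coeffs': array([-0.13501055,  0.        ,  0.        ,  0.        ,  0.        ]), 'position': array([125.61824289, 646.10043109, 807.20893126]), 'attitude': array([ 0.84728484,  0.01991258, -2.58676607])}
{'mtx': array([[543.82164033,   0.        , 284.57637264],
       [  0.        , 543.82164033, 210.95479793],
       [  0.        ,   0.        ,   1.        ]]), 'dist_coeffs': array([-0.10626907,  0.        ,  0.        ,  0.        ,  0.        ]), 'position': array([ 513.49156336,  -89.94130601, 1146.78624665]), 'attitude': array([ 0.07904814,  0.00453738, -1.5816726 ])}
{'t': 0.1, 'qpos': array([ 1.34380359,  0.68990673, -0.19451874,  1.56622548,  0.15730621,
        0.902482  , -0.21511673]), 'joint_vel': array([-1.03968588e-03, -1.86740176e-04, -3.09920812e-05, -7.61460607e-04,
        9.93988903e-04, -1.51304824e-03,  8.03370603e-05]), 'tau': array([-3.14087702e-03, -5.28508759e+01, -1.27159160e+00, -1.53839439e+01,
       -5.25990757e-02,  1.94317945e-03,  2.88869489e-05]), 'eef_pos': array([ 160.96757478, -603.33977468,  237.98993733]), 'eef_rot': array([-3.13996673e+00,  1.20962332e-04,  2.60853444e-01]), 'wrist_force': array([ 0.88663331, -0.35007589,  0.25263385]), 'wrist_torque': array([ 0.04504945, -0.01104301,  0.01223765]), 'grip_force': 0.0, 'finger_gap': 87.83796491280867}
```

View pics/scene1.png

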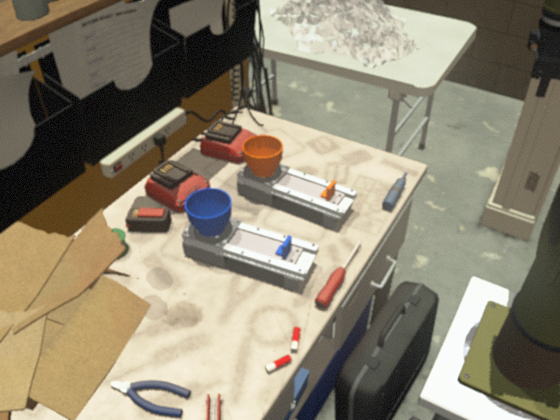

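View pics/top1.png

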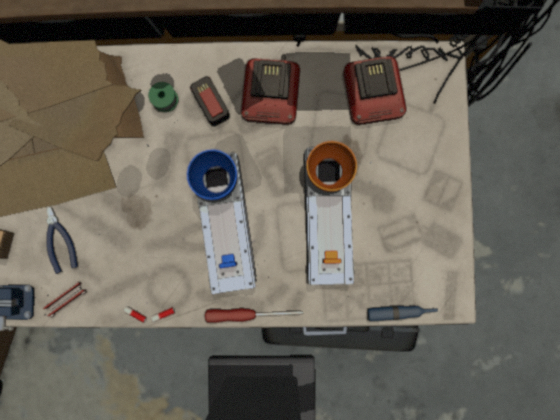

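The scene picture shows the blue hopper nearer the scene camera, with its paddle at about (285,246). In the top picture the blue paddle is at about (229,261), its stand ends near (233,285), and orange is to its right. The robot side is at the bottom. Next I zoom in and measure.

```bash
cat > h.py <<'E'
import numpy as np,cv2
from scipy.spatial.transform import Rotation as R
from station import r
def cam(n):
    c=r.camera_info(n); M=R.from_euler('xyz',c['attitude']).as_matrix()
    return c,M
def px2w(n,uv,z):
    c,M=cam(n)
    p=cv2.undistortPoints(np.array(uv,float).reshape(-1,1,2),c['mtx'],c['dist_coeffs']).reshape(-1,2)
    d=np.c_[p[:,0],-p[:,1],-np.ones(len(p))]@M.T
    return c['position']+d*((z-c['position'][2])/d[:,2])[:,None]
def w2px(n,P):
    c,M=cam(n); q=(np.atleast_2d(P)-c['position'])@M*[1,-1,-1]
    return cv2.projectPoints(q,np.zeros(3),np.zeros(3),c['mtx'],c['dist_coeffs'])[0].reshape(-1,2)
E
python3 - <<'E'
from h import *
im=cv2.imread('pics/top1.png'); 
cv2.imwrite('pics/topcrop.png',cv2.resize(im[140:300,180:260],None,fx=3.7,fy=3.7,interpolation=cv2.INTER_CUBIC))
im2=cv2.imread('pics/scene1.png')
cv2.imwrite('pics/scenecrop.png',cv2.resize(im2[180:290,170:330],None,fx=5,fy=5,interpolation=cv2.INTER_CUBIC))
for n,i in(('top',im),('scene',im2)):
    b=i.astype(int); m=((b[...,0]-b[...,2]>60)).astype('uint8')
    k,l,s,c=cv2.connectedComponentsWithStats(m)
    for j in range(1,k):
        if s[j,4]>30: print(n,s[j],c[j],px2w(n,[c[j]],80)[0].round(1), cv2.minAreaRect(np.argwhere(l==j)[:,::-1].astype(np.float32)))
E
```

```text
top [187 150  50  50 715] [207.54685315 178.88671329] [663.6  66.1  80. ] ((211.70001220703125, 174.4000244140625), (48.746280670166016, 49.1934928894043), 63.43495178222656)
top [220 254  16  14 157] [227.44585987 260.8343949 ] [501.3  26.9  80. ] ((226.8599853515625, 260.5199890136719), (11.7379732131958, 15.414929389953613), 81.8698959350586)
scene [185 188  46  32 790] [207.01139241 206.43164557] [700.4  18.8  80. ] ((207.5, 203.5), (31.0, 45.0), 90.0)
scene [276 236  15  19 103] [283.00970874 245.48543689] [497.5  36.2  80. ] ((283.3445739746094, 244.40933227539062), (6.334377765655518, 21.234561920166016), 30.256441116333008)
```

View pics/topcrop.png

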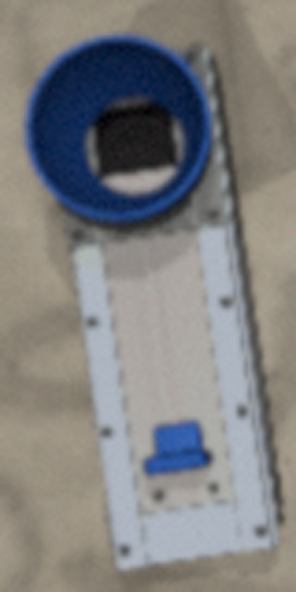

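View pics/scenecrop.png

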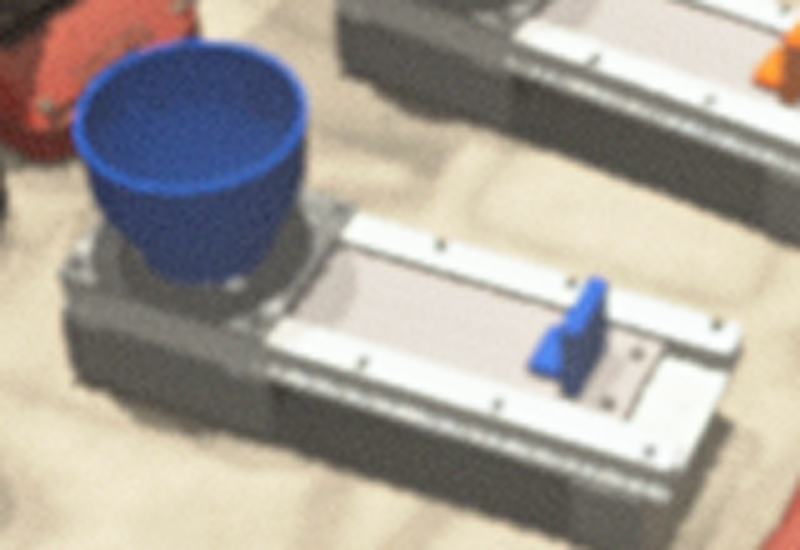

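Run:
```python
from h import *
f=lambda p:np.array(p)/3.7+[180,140]-.36
print('paddle robot-side top edge',px2w('top',f([[146,473],[211,465]]),90).round(1))
e=px2w('top',f([[75,235],[118,570],[228,230],[272,546]]),55); print(e.round(1))
for a,b in((1,0),(3,2)): d=e[a-1+0]-e[a]; print('axis',np.degrees(np.arctan2(d[1],d[0])))
g=lambda p:np.array(p)/5+[170,180]-.4
# scene: top corners of robot-side face (far/near)
print('scene top far, near',px2w('scene',g([[606,285],[574,325]]),90).round(1))
print('plate outer corners scene',px2w('scene',g([[664,345],[628,417]]),52).round(1))
print('plate outer corners top',px2w('top',f([[143,513],[229,505]]),52).round(1))
rim=px2w('top',f([[120,130]]),132);print('rim',rim)
o=px2w('top',[[332,258]],90);print('orange paddle',o)
```

```text
paddle robot-side top edge [[488.7  42.1  90. ]
 [492.6   8.   90. ]]
[[617.8  85.2  55. ]
 [435.7  61.9  55. ]
 [619.5   1.3  55. ]
 [448.  -21.5  55. ]]
axis 7.26575810417769
axis 7.5767374853341884
scene top far, near [[491.8  15.4  90. ]
 [491.3  41.1  90. ]]
plate outer corners scene [[4.730e+02 1.000e-01 5.200e+01]
 [4.658e+02 4.220e+01 5.200e+01]]
plate outer corners top [[466.2  48.6  52. ]
 [470.1   1.8  52. ]]
rim [[663.95721863  49.88459028 132.        ]]
orange paddle [[ 504.74402776 -176.98464431   90.        ]]
```

Two measurements agree: the paddle face centre is near (490.7, 25.5) with a measured width of 34 mm, and the push direction is at about 7.3°. I'll close the jaws, align tool x with the push and approach from the robot's side.

```bash
python3 -m handwheel '[{"slide":[3.7,-3.2,0],"spin":0.03,"jaw":0},{"slide":[7.5,-6.4,0],"spin":0.06,"jaw":0},{"slide":[11.2,-9.6,0],"spin":0.09,"jaw":0},{"slide":[15,-12.9,0],"spin":0.12,"jaw":0},{"slide":[18.7,-16.1,0],"spin":0.134,"jaw":0}]' 20
```

```text
t: 0.6
eef_pos: [301.0, -398.2, 238.6]
eef_rot: [-3.141, 0.0, 0.126]
wrist_force: [1.1, -0.7, 0.7]
finger_gap: 50.0
grip_force: 0.0
```

```bash
python3 -m handwheel '[{"slide":[2,-4,0],"spin":0,"jaw":0},{"slide":[4,-8,0],"spin":0,"jaw":0},{"slide":[6,-12,0],"spin":0,"jaw":0},{"slide":[8,-16,0],"spin":0,"jaw":0},{"slide":[10,-19.8,0],"spin":0,"jaw":0}]'
python3 -m handwheel '[{"slide":[2,-4,0],"spin":0,"jaw":0},{"slide":[4,-8,0],"spin":0,"jaw":0},{"slide":[6,-12,0],"spin":0,"jaw":0},{"slide":[8,-16,0],"spin":0,"jaw":0},{"slide":[10,-19.8,0],"spin":0,"jaw":0}]'
```

```text
t: 1.1
eef_pos: [374.6, -189.1, 238.6]
eef_rot: [-3.141, 0.0, 0.127]
wrist_force: [0.8, 0.5, 0.5]
finger_gap: 10.1
grip_force: 0.0
t: 1.6
eef_pos: [448.8, 20.1, 238.6]
eef_rot: [3.142, 0.0, 0.127]
wrist_force: [0.6, 0.5, -0.2]
finger_gap: 0.4
grip_force: 0.0
```

```bash
python3 -m handwheel '[{"slide":[0,0,4],"spin":0,"jaw":0},{"slide":[0,0,8],"spin":0,"jaw":0},{"slide":[0,0,12],"spin":0,"jaw":0},{"slide":[0,0,15],"spin":0,"jaw":0},{"slide":[0,0,17.2],"spin":0,"jaw":0}]'
python3 - <<'E'
from h import *
im=cv2.cvtColor(r.grab_frame("scene"),cv2.COLOR_RGB2BGR)
cv2.imwrite('pics/s2.png',cv2.resize(im[130:310,150:390],None,fx=3.3,fy=3.3,interpolation=cv2.INTER_CUBIC))
E
```

```text
t: 2.1
eef_pos: [447.9, 18.1, 64.6]
eef_rot: [3.142, 0.002, 0.127]
wrist_force: [-0.0, 0.6, -0.1]
finger_gap: 0.5
grip_force: 0.0
```

View pics/s2.png

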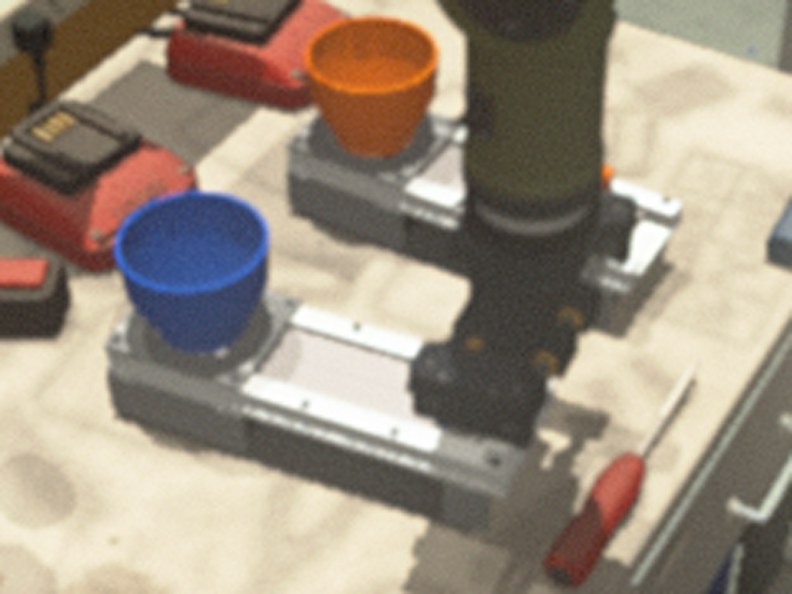

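The gripper now stands behind the paddle, about (500,400) in the crop. Its long side runs across the stand, clear of the funnel and of orange. I start pushing in steps.

```bash
python3 -m handwheel '[{"slide":[1,0,0],"spin":0,"jaw":0},{"slide":[2,0,0],"spin":0,"jaw":0},{"slide":[2.5,0,0],"spin":0,"jaw":0},{"slide":[3,0,0],"spin":0,"jaw":0},{"slide":[3.5,0,0],"spin":0,"jaw":0}]'
python3 -m handwheel '[{"slide":[0.5,0,0],"spin":0,"jaw":0},{"slide":[1,0,0],"spin":0,"jaw":0},{"slide":[1.5,0,0],"spin":0,"jaw":0},{"slide":[2,0,0],"spin":0,"jaw":0},{"slide":[2.3,0,0],"spin":0,"jaw":0}]'
```

```text
t: 2.65
eef_pos: [479.8, 21.8, 67.4]
eef_rot: [3.141, 0.007, 0.127]
wrist_force: [-9.2, -0.8, 5.6]
finger_gap: 0.5
grip_force: 4.3
t: 3.15
eef_pos: [501.5, 24.7, 67.1]
eef_rot: [3.141, 0.009, 0.127]
wrist_force: [-9.1, 0.1, 6.5]
finger_gap: 0.5
grip_force: 4.2
```

```bash
python3 -m handwheel '[{"slide":[0.4,0,0],"spin":0,"jaw":0},{"slide":[0.8,0,0],"spin":0,"jaw":0},{"slide":[1.2,0,0],"spin":0,"jaw":0},{"slide":[1.5,0,0],"spin":0,"jaw":0},{"slide":[1.8,0,0],"spin":0,"jaw":0}]'
python3 -m handwheel '[{"slide":[0.2,0,0],"spin":0,"jaw":0},{"slide":[0.4,0,0],"spin":0,"jaw":0},{"slide":[0.6,0,0],"spin":0,"jaw":0},{"slide":[0.7,0,0],"spin":0,"jaw":0},{"slide":[0.8,0,0],"spin":0,"jaw":0}]'
```

```text
t: 3.65
eef_pos: [520.2, 27.4, 67.1]
eef_rot: [-3.142, 0.007, 0.128]
wrist_force: [-6.1, 0.4, 3.3]
finger_gap: 0.3
grip_force: 3.3
t: 4.15
eef_pos: [525.0, 28.0, 66.9]
eef_rot: [3.141, 0.014, 0.128]
wrist_force: [-13.3, -0.2, 9.0]
finger_gap: 0.4
grip_force: 6.4
```

```bash
python3 -m handwheel '[{"slide":[0.1,0,0],"spin":0,"jaw":0},{"slide":[0.2,0,0],"spin":0,"jaw":0},{"slide":[0.3,0,0],"spin":0,"jaw":0},{"slide":[0.3,0,0],"spin":0,"jaw":0},{"slide":[0.3,0,0],"spin":0,"jaw":0}]'
python3 - <<'E'
from h import *
im=cv2.cvtColor(r.grab_frame("scene"),cv2.COLOR_RGB2BGR)
cv2.imwrite('pics/s3.png',cv2.resize(im[180:300,170:350],None,fx=4.4,fy=4.4,interpolation=cv2.INTER_CUBIC))
E
```

```text
t: 4.65
eef_pos: [525.1, 28.0, 66.8]
eef_rot: [3.141, 0.019, 0.128]
wrist_force: [-16.1, -1.0, 12.0]
finger_gap: 0.7
grip_force: 8.2
```

View pics/s3.png

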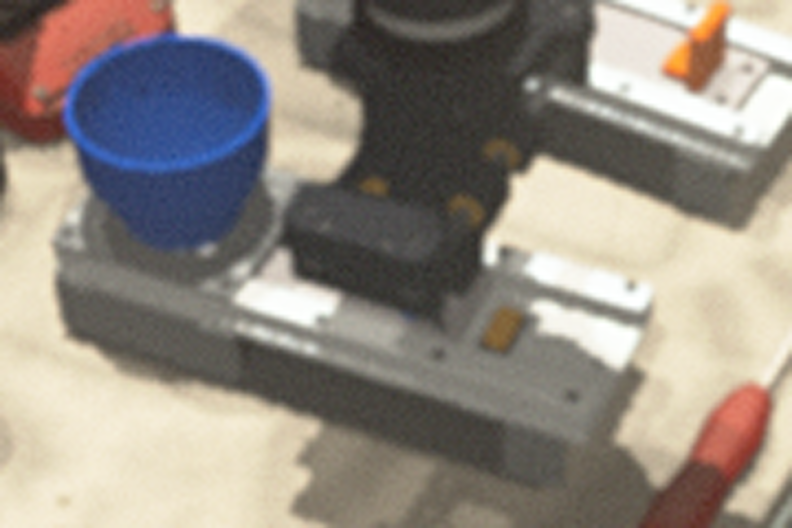

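The brass catch is exposed at (503,328), clear of the plate edge near (465,315). The TCP stalled with the force rising, so the gate is on its end stop. I back off and lift clear.

```bash
python3 -m handwheel '[{"slide":[-0.8,0,0],"spin":0,"jaw":0},{"slide":[-1.6,0,0],"spin":0,"jaw":0},{"slide":[-2.8,0,0],"spin":0,"jaw":0},{"slide":[-4,0,0],"spin":0,"jaw":0},{"slide":[-4,0,0],"spin":0,"jaw":0}]'
python3 -m handwheel '[{"slide":[0,0,-4],"spin":0,"jaw":0},{"slide":[-1,0,-8],"spin":0,"jaw":0},{"slide":[-4,0,-12],"spin":0,"jaw":0},{"slide":[-7,0,-16],"spin":0,"jaw":0},{"slide":[-10,0,-18],"spin":0,"jaw":0}]'
python3 -m handwheel '[{"slide":[0,4,0],"spin":0,"jaw":0},{"slide":[0,8,0],"spin":0,"jaw":0},{"slide":[0,12,0],"spin":0,"jaw":0},{"slide":[0,12,0],"spin":0,"jaw":0},{"slide":[0,12,0],"spin":0,"jaw":0}]'
python3 - <<'E'
from h import *
im=cv2.cvtColor(r.grab_frame("scene"),cv2.COLOR_RGB2BGR)
cv2.imwrite('pics/s4.png',cv2.resize(im[130:300,170:370],None,fx=3.5,fy=3.5,interpolation=cv2.INTER_CUBIC))
E
```

```text
t: 5.2
eef_pos: [494.3, 23.5, 67.0]
eef_rot: [3.141, 0.001, 0.126]
wrist_force: [0.5, -0.4, -0.3]
finger_gap: 0.8
grip_force: 0.0
t: 5.7
eef_pos: [397.5, 11.4, 249.7]
eef_rot: [3.141, -0.007, 0.126]
wrist_force: [0.6, -0.1, -0.2]
finger_gap: 0.5
grip_force: 0.0
t: 6.2
eef_pos: [412.1, -108.5, 247.1]
eef_rot: [3.141, -0.002, 0.124]
wrist_force: [-0.4, 0.4, 0.6]
finger_gap: 0.3
grip_force: 0.0
```

View pics/s4.png

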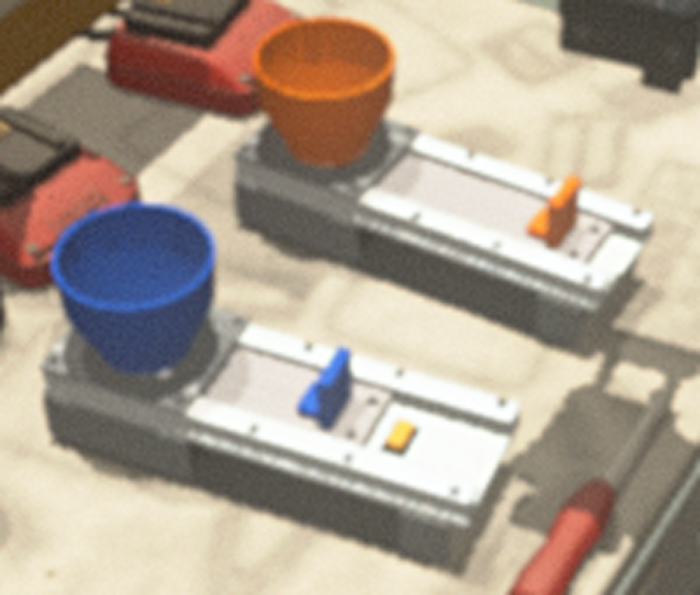

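The blue paddle is at (333,390) with the gate shut. The brass catch stands up at (400,435), a little behind the plate's outer edge, and the orange gate at (560,215) is still open. The arm is clear.

```bash
python3 -c "
from station import r
print(r.close_job())"
```

```text
the job is handed in; nothing more can be done
None
```

The blue gate is pushed against its end stop with the catch sprung up behind it, the orange gate is untouched and still open, the arm is clear, and the job was handed in at about 6 s; no verdict was returned.

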